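# Zero the dancer arm of a fibre rewinder

## Robot

A 6-joint arm with a two-finger parallel gripper is mounted at the origin on the work surface. World frame = base frame: x ahead of the robot, y to its left, z up, the work surface at z = 0. Lengths are in m, angles in degrees, forces in N, time in s.
With the tool pointing down it reaches from about 0.3 to 0.75 m from the base axis. Payload 8.5 kg.
Tool frame: the origin (TCP) lies at the very end of the fingers, on their centre line; the grasp point (between the pads) lies 19 mm behind it (ctrl.grip_point_offset is the distance from the TCP to the grasp point, in m); z points along the fingers, y is the line along which they close (so a half turn about z gives the same grasp; the last joint's range is limited). The gripper opens to 88 mm and grips with 3 to 60 N. Pads are 18 mm wide; open, the fingers measure 123 mm over their backs; the gripper's body (75 mm by 187 mm) begins 45 mm behind the grasp point.
Start: joints at [-78.054, 21.807, 74.336, -0, 83.858, -12.336], TCP at [0.226, -0.501, 0.239] pointing down, gripper open.
Joint ranges: [-178.18, 178.18], [-50.72, 133.34], [12.68, 142.11], [-81.47, 261.47], [9.98, 163.14], [-165.26, 165.26]. Speed limits (degrees/s): [136.94, 136.94, 180, 180, 180, 180].

## Interface

Orientations are given as [roll, pitch, yaw] about the fixed x, y, z axes, in that order (R = Rz(yaw) Ry(pitch) Rx(roll)).
In Python, from rig import ctrl gives the robot as it stands.
- The arm moves only by the tool arm_command, never from a script. Its argument "increments" is a list of rows, each a list of 7 numbers: the shift along the world's x, y, z normalised to -1 to 1, where 1 is 1 m, then the turn, a rotation vector about the world's x, y, z normalised to -1 to 1, where 1 is 2 pi rad, then the opening, from -1 (shut) to 1 (fully open). A call has 1 to 5 rows; each row shifts and turns the commanded pose from where the row before left it; what a row does not reach is not made up. A row lasts 1/10 s, in which the tool goes at most 50 mm and 8.59 degrees, less where a joint would pass 70% of its speed; a pose out of reach is approached as far as the arm can. A call with a number of a shift or a turn outside -1 to 1 is refused whole. A call with a gripper value outside its range is refused whole. The fingers move at their own pace and stop on an object; "grip_force" is the grip in N (left out, the last holds). Time passes only in rows, so rows that do not move let the fingers close. It gives the time, the measured TCP pose, the force, the opening and the grip force at its end, in the units of the state.
- ctrl.read_state(): the state, without advancing time (a new reading comes with each control period).
- ctrl.read_camera(name): name is "scene" or "side" or "wrist"; returns a dict with "image" (480x640x3 uint8, red, green, blue), "fx", "fy", "cx", "cy" (pixels), "origin" and "rotation" of the camera in the world. Camera axes: x right, y down, z forward; pixel columns grow to the right and rows downward; lengths in m; the calibration is good to about 2 mm. The wrist camera is an equidistant fisheye: a pixel r from the principal point sees the ray r / f radians off the axis. A picture is of the moment at which its call begins. There is no depth.
- ctrl.hand_in(): hands the job in; it is judged then, once.
The state is a dict: "t": time; "qpos": joint angles; "dq": joint speeds; "tau": joint torques, N m; "eef_pos": TCP position; "tcp_rot": TCP orientation; "contact_force": force on the tool from outside, world axes, zero at the start; "ft_torque": the same for the moment, N m; "gripper_width": opening from 0.0 (shut) to 1.0 (fully open); "grasp_force": force on a finger pad.
Only numpy, scipy, OpenCV 4.12 (cv2) and the standard library are available. Lean on these libraries where they do the work, as an engineer would, in place of code of your own. Each camera call takes 0.05 s, during which the arm holds its last target. There are 200 camera calls.

## Task

The unthreaded dancer arm of the fibre rewinder leans on its right-hand stop (as seen from the robot) and is top-heavy, so it falls to one stop or the other by itself. Working only through the spring-coupled trim lever with the ball knob, swing the arm up until its needle points at the index tab and keep it there for at least five seconds without a break while the tension sensor zeroes. Then lower it gently back onto the right-hand stop it started on and let go of the lever: never touch the arm, its pulley or its counterweight, never let the arm slam onto a stop, and leave the index tab and the things around the stand where they are.

Things in the scene. Friction and masses are not known exactly. Their poses are not given: they have to be found in the camera images.
- stand: Fixed grey stand, base plate 200 (x) x 240 (y) x 12 mm. Origin: centre of its underside, on the table. Its x points from the lever side (near the robot) to the dancer side, y to the left, z up; yaw up to 0.3 rad. One pivot line along its x, 140 mm up, at y = 0. All angles: 0 = upright, positive = top leans to stand +y. Scale plate (ticks each 0.1 rad) at x = +30 mm, up to 170 mm over the pivot.
- dancer (a joint): Reading: dancer arm's angle, rad. Range -0.35 (right-hand stop, the start) to +0.35 (left-hand stop). No dry friction; damping 0.0015 N m s/rad. Nominal inertia about the pivot 0.0105 kg m2, toppling torque +0.052 N m per rad of angle; both scale with hidden mass, 0.8 to 1.25 times. Topples with time constant 0.45 s when free, about 0.7 s (0.6 to 0.9) with the lever held still.
- needle_tip (a point): Tip of the dancer arm's dark needle, 168 mm from the pivot, stand x = +52 mm; its z axis runs up along the arm. The arm (not to be touched): steel bar 14 x 6 mm at stand x = +55 mm, guide pulley (56 mm diameter, to x = +82 mm) 125 mm above the pivot, counterweight disc (59 mm diameter) 85 mm below it; nominal mass 1.03 kg.
- index (a joint): Angle of the index tab on the scale, rad, same zero and sense as dancer: the target reading, between -0.15 and +0.15. Stiff; leave it alone.
- index_tip (a point): Lower tip of the index tab, a small dark steel rider 12 mm wide on the upper rim of the scale; 156 mm from the pivot, at stand x = +36 mm; its z axis points along the line from the pivot through the tab.
- lever (a joint): Trim lever's angle relative to the dancer arm, rad (lever against stand = dancer + lever), -1.0 to 1.0. A torsion spring, 0.031 N m/rad, joins lever and arm: lever turned to +y pushes the arm to +y with 0.031 N m per rad of this angle (damping 0.0015 N m s/rad). The lever is balanced and frictionless; when free it springs to 0, in line with the arm.
- knob (a point): Centre of the lever's black ball knob, 32 mm diameter, 95 mm from the pivot, at stand x = -55 mm (robot's side); a round steel stem of 8 mm diameter runs down from it to the pivot. Can be pinched from above, best along the stand's x axis so that the stem can swing between the fingers.
- spool: Bystander: aluminium spool, 120 mm diameter, 80 mm high, standing on the table; origin under its centre.
- meter: Bystander: grey hand-held meter, 150 x 80 x 34 mm, lying on the table; origin under its centre.

How it is judged:
By the outcome, as a careful person would: the job done as asked, in the order asked, and still so for the second after the job is handed in, with the robot touching nothing.
It also fails if it takes over 58 s, if anything falls off the work surface, if the arm or the gripper's body presses on something with over 40 N, if the wrist force passes 120 N, or if a joint passes its speed limit or range.

## Working session

There is one attempt and no reset: what is moved stays moved. The work goes in short steps, Python scripts to look and compute and a tool call to move; the robot and the scene stay as the last step left them, time stands still between calls to the robot, and variables do not carry over. Pictures are saved under pics/ and viewed, at most 10 in all, crops included, and the job is handed in when it is done.

Besides the shell and the picture viewer there is one more tool, called after ">>>" as a command line: name --pt "numbers of a row" for each row, then --argument value for the rest. arm_command: Moves the arm, as the interface text tells. Scaled input: -1 to 1 covers 1 m each way for a shift and 2 pi rad each way for a turn. Its arguments: {"type":"object","properties":{"increments":{"type":"array","items":{"type":"array","items":{"type":"number"}}},"grip_force":{"type":"number"}},"required":["increments"]}

```bash
ls; mkdir -p pics; python3 - <<'E'
from rig import ctrl
import cv2
for n in ["scene","side"]:
    c=ctrl.read_camera(n); cv2.imwrite(f"pics/{n}0.png",c["image"][:,:,::-1])
    print(n,c["fx"],c["fy"],c["cx"],c["cy"],c["origin"],c["rotation"])
print(ctrl.read_state())
E
```

```text
pics
scene 534.102789467261 534.102789467261 315.06524248018263 238.2376676027577 [ 1.14273767 -0.50621242  1.09981562] [-138.84858216    0.52631794   49.19572665]
side 615.5431146315722 615.5431146315722 317.15138361255407 233.02746016349485 [0.43469222 1.26265286 1.16937653] [-128.03843264    1.28841442 -177.01214174]
{'t': 0.1, 'qpos': array([-7.80551844e+01,  2.18372315e+01,  7.43770776e+01, -1.03497429e-03,
        8.38576709e+01, -1.23358687e+01]), 'dq': array([-0.01664349, -0.11958062, -0.21140936,  0.05655168,  0.05173708,
        0.042522  ]), 'tau': array([ 3.56112883e-03, -4.38651645e+01, -2.24910736e+01,  7.14538805e-02,
        3.42423166e-02, -7.24269421e-05]), 'eef_pos': array([ 0.2261066 , -0.50111394,  0.23821818]), 'tcp_rot': array([-1.79929462e+02, -1.43728017e-02,  2.42807869e+01]), 'contact_force': array([ 0.02093532, -0.16783422, -0.4091427 ]), 'ft_torque': array([-0.01589035,  0.03328316,  0.03519553]), 'grasp_force': 0.0, 'gripper_width': 1.0003867349279567}
```

View pics/scene0.png

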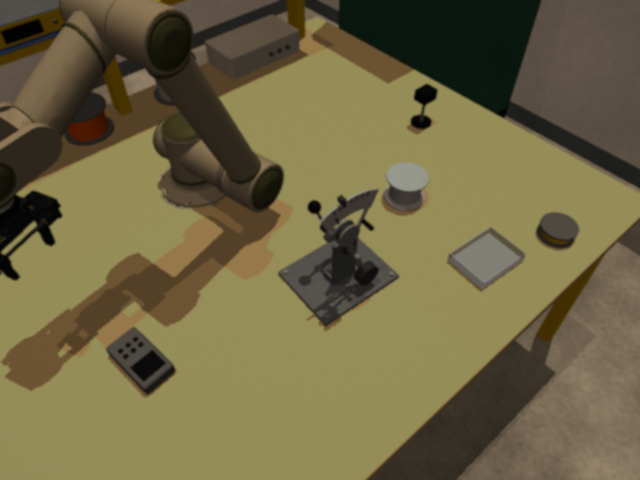

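View pics/side0.png

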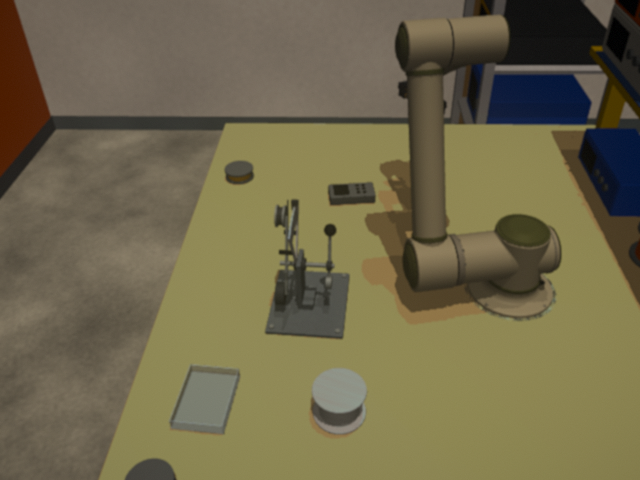

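The scene view shows the stand with plate corners near (279,272), (327,322), (398,274) and the knob at (314,206). In the side view the plate corners are near (268,332), (344,335), (349,274) and the knob is at (330,230). I'll enlarge both.

```bash
python3 - <<'E'
import cv2,numpy as np
a=cv2.imread("pics/scene0.png")[180:330,270:405]; b=cv2.imread("pics/side0.png")[190:340,250:365]
f=lambda i:cv2.convertScaleAbs(cv2.resize(i,None,fx=3.9,fy=3.9,interpolation=cv2.INTER_CUBIC),alpha=1.7)
a=f(a)[:, :500];b=f(b)[:, :]
a=cv2.resize(a,None,fx=.8,fy=.8) if False else a
o=np.hstack([f(cv2.imread("pics/scene0.png")[180:330,272:402])[:,:],])
cv2.imwrite("pics/c1.png",o);cv2.imwrite("pics/c2.png",b);print(o.shape,b.shape)
E
```

```text
(585, 507, 3) (585, 448, 3)
```

View pics/c1.png

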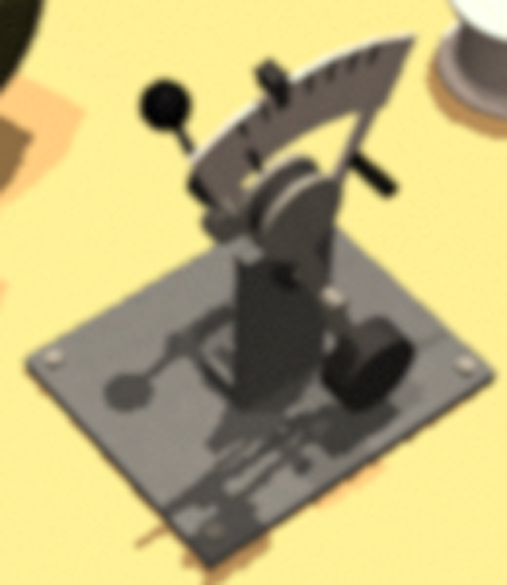

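View pics/c2.png

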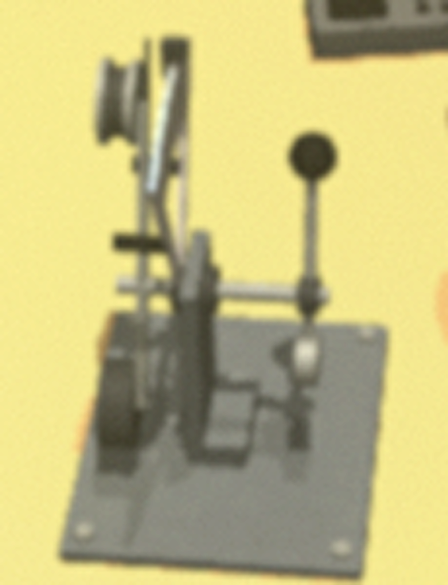

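The scene crop shows the index tab at about (272,82), lower tip (284,100), with the knob at (165,105). The side crop has the knob at (312,157) and the plate corners clear. Next I fit the pose.

```bash
cat > h.py <<'E'
import numpy as np, cv2, json
from scipy.spatial.transform import Rotation as R
from scipy.optimize import least_squares
def proj(c,P):
    Rm=R.from_euler('xyz',c["rotation"],degrees=True).as_matrix() if np.size(c["rotation"])==3 else np.array(c["rotation"])
    q=(np.atleast_2d(P)-c["origin"])@Rm
    return np.c_[c["cx"]+c["fx"]*q[:,0]/q[:,2], c["cy"]+c["fy"]*q[:,1]/q[:,2]]
SC=dict(fx=534.1028,fy=534.1028,cx=315.0652,cy=238.2377,origin=[1.14273767,-0.50621242,1.09981562],rotation=[-138.84858216,0.52631794,49.19572665])
SD=dict(fx=615.5431,fy=615.5431,cx=317.15138,cy=233.02746,origin=[0.43469222,1.26265286,1.16937653],rotation=[-128.03843264,1.28841442,-177.01214174])
def world(p,L):  # p: x,y,yaw ; L stand coords (m)
    c,s=np.cos(p[2]),np.sin(p[2]); L=np.atleast_2d(L)
    return np.c_[p[0]+c*L[:,0]-s*L[:,1],p[1]+s*L[:,0]+c*L[:,1],L[:,2]]
def rad(x,r,a): return [x,r*np.sin(a),.14+r*np.cos(a)]
E
python3 - <<'E'
from h import *
s=lambda u,v:(272+u/3.9-.37,180+v/3.9-.37)
d=lambda u,v:(250+u/3.9-.37,190+v/3.9-.37)
pts=[(SC,(-.1,-.12,.012),s(27,360)),(SC,(.1,-.12,.012),s(210,556)),(SC,(.1,.12,.012),s(494,375)),
(SD,(.1,.12,.012),d(61,553)),(SD,(-.1,.12,.012),d(362,568)),(SD,(-.1,-.12,.012),d(387,325)),
(SC,rad(-.055,.095,-.35),s(165,105)),(SD,rad(-.055,.095,-.35),d(312,157))]
def res(p): return np.concatenate([(proj(c,world(p,L))-o).ravel() for c,L,o in pts])
r=least_squares(res,[.5,0,0],loss='soft_l1'); p=r.x; print(p,res(p).round(1).reshape(-1,2).tolist())
tip=s(284,100)
for a in np.arange(-.2,.21,.05): print(round(a,2),((proj(SC,world(p,rad(.036,.156,a)))-[272,180]+.37)*3.9).round(0),((proj(SC,world(p,rad(.036,.172,a)))-[272,180]+.37)*3.9).round(0))
for n,x,rr,a in [("needle",.052,.168,-.35),("pulley f",.082,.125,-.35),("pulley b",.06,.125,-.35),("cw",.055,-.085,-.35),("needle0",.052,.168,0),("pulley0",.082,.125,0),("cw0",.055,-.085,0)]:
    print(n,((proj(SC,world(p,rad(x,rr,a)))-[272,180]+.37)*3.9).round(0),((proj(SD,world(p,rad(x,rr,a)))-[250,190]+.37)*3.9).round(0))
k=world(p,rad(-.055,.095,-.35)); print("knob",k,"pivot",world(p,[0,0,.14]))
json.dump(list(p),open("pose.json","w"))
E
```

```text
[ 0.54435022  0.07643121 -0.05795012] [[-0.9, -1.0], [0.4, 1.5], [1.5, -1.6], [-0.8, -1.2], [0.4, 0.2], [0.5, -0.9], [0.5, -0.2], [0.2, -0.7]]
-0.2 [[271. 115.]] [[267.  97.]]
-0.15 [[282. 107.]] [[279.  88.]]
-0.1 [[293.  99.]] [[292.  80.]]
-0.05 [[304.  92.]] [[304.  72.]]
-0.0 [[315.  86.]] [[316.  65.]]
0.05 [[326.  80.]] [[328.  58.]]
0.1 [[337.  74.]] [[340.  52.]]
0.15 [[347.  70.]] [[352.  47.]]
0.2 [[358.  65.]] [[364.  42.]]
needle [[251. 148.]] [[148.  36.]]
pulley f [[306. 219.]] [[101.  99.]]
pulley b [[280. 195.]] [[135. 101.]]
cw [[354. 348.]] [[143. 403.]]
needle0 [[335.  87.]] [[133.  76.]]
pulley0 [[367. 173.]] [[ 90. 130.]]
cw0 [[318. 376.]] [[150. 378.]]
knob [[0.48755586 0.04709607 0.22924041]] pivot [[0.54435022 0.07643121 0.14      ]]
```

```bash
python3 - <<'E'
from h import *
from rig import ctrl
ims=np.mean([ctrl.read_camera("scene")["image"][:,:,::-1].astype(float) for _ in range(4)],0)
np.save("ref0.npy",ims)
c=np.clip(ims[185:250,315:385]*1.5,0,255).astype(np.uint8)
o=cv2.resize(c,None,fx=9,fy=9,interpolation=cv2.INTER_CUBIC)
p=json.load(open("pose.json"))
for a in np.arange(-.4,.41,.1):
    for r in (.156,.17):
        u=(proj(SC,world(p,rad(.033,r,a)))[0]-[315,185]+.5)*9
        cv2.circle(o,tuple(int(v) for v in u),3,(0,0,255) if abs(a)>.01 else (0,255,0),-1)
u=(proj(SC,world(p,rad(.052,.168,-.35)))[0]-[315,185]+.5)*9
cv2.circle(o,tuple(int(v) for v in u),3,(255,0,0),-1)
cv2.imwrite("pics/c3.png",o);print(o.shape)
E
```

```text
(585, 630, 3)
```

View pics/c3.png

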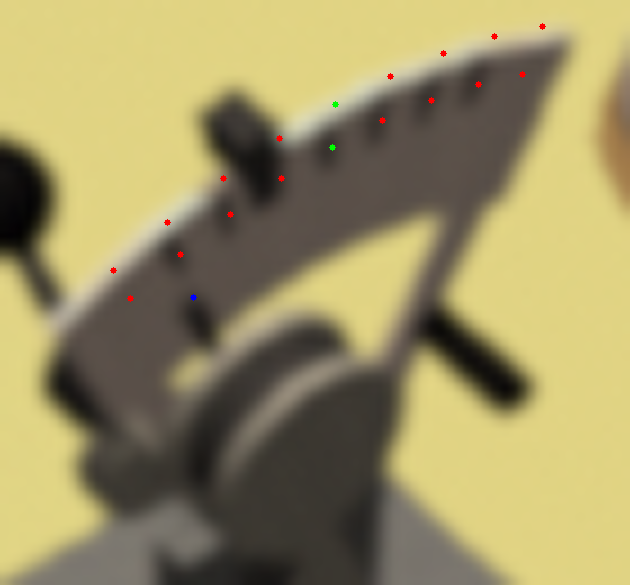

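The ticks land within about 0.5 px of the prediction. The tab's lower tip is at roughly (265,198) in the crop, and the needle tip at (191,300). I'll refine the index with arc profiles.

```bash
python3 - <<'E'
from h import *
im=np.load("ref0.npy").mean(2).astype(np.float32); p=json.load(open("pose.json"))
A=np.arange(-.26,.01,.01)
def prof(x,r,off=(-.5,0)):
    u=np.vstack([proj(SC,world(p,rad(x,r,a))) for a in A])+off
    return cv2.remap(im,u[:,0].astype(np.float32)[None],u[:,1].astype(np.float32)[None],cv2.INTER_CUBIC)[0]
print("a      ",*[f"{int(round(a*100)):4d}" for a in A])
for r in (.148,.151,.154,.156,.158,.160,.162,.164,.167): print(r,"  ",*[f"{int(v):4d}" for v in prof(.036,r)])
A=np.arange(-.4,.4,.02);print(*[f"{int(round(a*100)):4d}" for a in A])
for r in (.158,.161,.164): print(r,*[f"{int(v):4d}" for v in prof(.033,r)])
E
```

```text
a        -26  -25  -24  -23  -22  -21  -20  -19  -18  -17  -16  -15  -14  -13  -12  -11  -10   -9   -8   -7   -6   -5   -4   -3   -2   -1    0
0.148      53   53   53   53   52   51   52   52   53   53   53   53   52   52   52   51   52   53   53   54   54   53   53   53   53   52   52
0.151      54   53   53   51   49   48   48   50   51   52   50   48   46   44   45   46   49   50   53   53   54   53   53   51   49   48   47
0.154      54   53   51   48   44   42   44   48   49   48   43   37   35   33   35   39   45   49   52   53   54   53   50   46   42   40   43
0.156      54   53   50   46   41   39   42   47   48   44   37   29   25   25   29   35   43   48   53   53   53   51   47   42   37   37   42
0.158      53   52   50   44   38   37   41   46   46   41   31   23   19   19   25   33   42   48   53   53   53   49   44   38   34   36   42
0.16      53   51   49   43   37   36   40   45   45   38   28   18   15   17   23   32   42   48   52   53   52   49   42   36   35   36   42
0.162      52   51   49   43   37   36   40   46   44   37   25   17   13   16   23   31   41 
[... 455 characters left out ...]
 6    8   10   12   14   16   18   20   22   24   26   28   30   32   34   36   38
0.158   52   52   53   53   42   33   49   53   51   44   36   45   39   19   15   28   45   52   52   43   36   47   53   48   41   37   45   51   50   40   36   42   50   49   40   36   42   49   51   52
0.161   60   60   60   59   49   46   60   63   62   53   44   49   36   15   14   26   46   61   65   59   52   61   63   58   55   48   56   59   60   53   51   55   62   60   50   46   52   58   59   61
0.164   80   81   83   82   75   76   84   85   86   74   60   54   30   13   14   29   62   87   94   90   86   90   90   88   85   79   85   87   91   88   87   88   92   88   78   79   84   85   86   89
```

>>> arm_command --pt "0.0137 0.0344 0.008 0 0 0.0217 1" --pt "0.0137 0.0344 0.008 0 0 0.0217 1" --pt "0.0137 0.0344 0.008 0 0 0.0217 1" --pt "0.0137 0.0344 0.008 0 0 0.0217 1" --pt "0.0137 0.0344 0.008 0 0 0.0217 1"

```text
t: 0.8
eef_pos: [0.2949, -0.3279, 0.2791]
tcp_rot: [180.0, -0.0, 63.6]
contact_force: [-0.4, 0.4, -0.0]
gripper_width: 0.999
grasp_force: 0.0
```

>>> arm_command --pt "0.0137 0.0344 0.008 0 0 0.0217 1" --pt "0.0137 0.0344 0.008 0 0 0.0217 1" --pt "0.0137 0.0344 0.008 0 0 0.0217 1" --pt "0.0137 0.0344 0.008 -0.001 -0.0173 0 1" --pt "0.0137 0.0344 0.008 -0.001 -0.0173 0 1"

```text
t: 1.3
eef_pos: [0.364, -0.1558, 0.3192]
tcp_rot: [167.3, 0.0, 86.8]
contact_force: [0.9, -0.4, -0.6]
gripper_width: 1.004
grasp_force: 0.0
```

>>> arm_command --pt "0.0137 0.0344 0.0 -0.001 -0.0173 0 1" --pt "0.0137 0.0344 0.0 -0.001 -0.0173 0 1" --pt "0.0137 0.0344 0.0 0 0 0 1" --pt "0.0137 0.0344 0 0 0 0 1" --pt "0 0 0 0 0 0 1"

```text
t: 1.8
eef_pos: [0.4182, -0.0157, 0.319]
tcp_rot: [155.0, 0.0, 87.2]
contact_force: [-0.3, -0.6, 0.6]
gripper_width: 0.996
grasp_force: 0.0
```

>>> arm_command --pt "0.0134 0.0327 0.001 0 0 0 1" --pt "0.0134 0.0327 0.001 0 0 0 1" --pt "0 0 0 0 0 0 1"

```text
t: 2.1
eef_pos: [0.4453, 0.0479, 0.3207]
tcp_rot: [155.1, 0.0, 87.0]
contact_force: [0.4, -1.1, 0.9]
gripper_width: 1.0
grasp_force: 0.0
```

```bash
cat >> h.py <<'E'
P=json.load(open("pose.json"))
def meas(im,g=None):
    """needle angle from a scene image; darkest place along the needle arc"""
    im=(im.mean(2) if im.ndim==3 else im).astype(np.float32)
    A=np.arange(-.47,.36,.004) if g is None else np.arange(g-.1,g+.1,.004)
    f=np.zeros(len(A))
    for r in (.155,.158,.161,.164):
        u=np.vstack([proj(SC,world(P,rad(.052,r,a))) for a in A]).astype(np.float32)
        f+=cv2.remap(im,u[:,0][None]-.35,u[:,1][None]+.1,cv2.INTER_CUBIC)[0]/4
    f=np.convolve(np.pad(f,2,mode='edge'),np.ones(5)/5,'valid')
    i=int(np.clip(np.argmin(f),5,len(A)-6)); q=np.polyfit(A[i-5:i+6]-A[i],f[i-5:i+6],2)
    return A[i]-q[1]/2/q[0], f[i], np.median(f)
E
python3 - <<'E'
from h import *
from rig import ctrl
print(meas(np.load("ref0.npy")),meas(np.load("ref0.npy"),-.35))
im=ctrl.read_camera("scene")["image"];print(meas(im[:,:,::-1]),meas(im,-.35))
s=ctrl.read_state();print(s["t"],s["eef_pos"],s["tcp_rot"])
w=ctrl.read_camera("wrist");print({k:w[k] for k in w if k!="image"})
a=cv2.resize(im[170:270,270:400],None,fx=4,fy=4,interpolation=cv2.INTER_CUBIC)[:, :, ::-1]
b=w["image"][:,:,::-1]; o=np.zeros((480,800,3),np.uint8); b2=cv2.resize(b,(400,300)); o[:400,:400]=a[:,:400]; o[:300,400:]=b2
cv2.imwrite("pics/w1.png",np.clip(o*1.5,0,255));cv2.imwrite("pics/w1full.png",b)
E
```

```text
(np.float64(-0.35439554118319155), np.float64(24.84559383392334), np.float64(53.86026906967164)) (np.float64(-0.35439554118319155), np.float64(24.84559383392334), np.float64(53.543457221984866))
(np.float64(-0.354288822067176), np.float64(25.90781192779541), np.float64(55.26271438598633)) (np.float64(-0.354288822067176), np.float64(25.90781192779541), np.float64(54.88594074249268))
2.15 [0.44485436 0.04652358 0.32054963] [1.55087477e+02 5.19667862e-02 8.69541993e+01]
{'fx': 371.64829954431775, 'fy': 371.64829954431775, 'cx': 319.46719678119524, 'cy': 236.4367898291617, 'origin': array([0.38716984, 0.13325218, 0.45380399]), 'rotation': array([161.36061431, -24.94530966,  -2.99227771])}[ WARN:0@9.276] global loadsave.cpp:1063 imwrite_ Unsupported depth image for selected encoder is fallbacked to CV_8U.
```

View pics/w1.png

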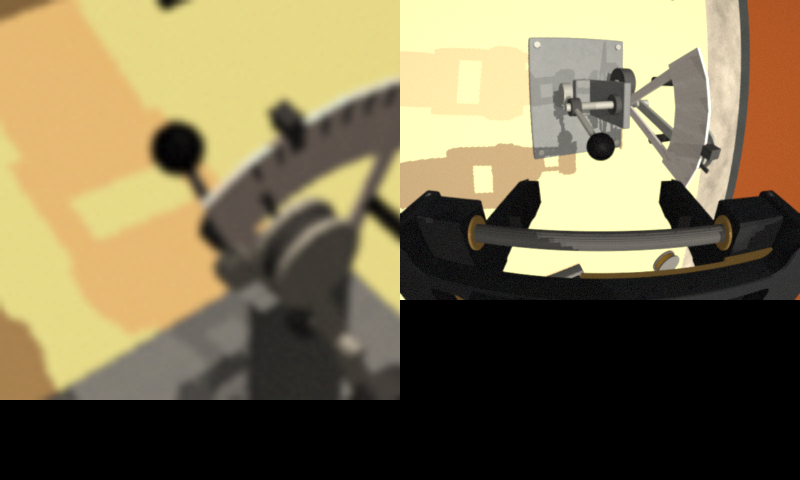

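The wrist view shows the knob at full-image pixel (320,235), nearly on the axis. The scene view confirms the needle reads −0.354 (stop −0.35).

```bash
python3 - <<'E'
from h import *
b=cv2.imread("pics/w1full.png").mean(2); m=np.zeros_like(b); m[200:270,285:355]=1
n,l,st,ct=cv2.connectedComponentsWithStats(((b<35)*m).astype(np.uint8)); i=1+np.argmax(st[1:,4]); print(ct[i],st[i])
uv=ct[i]-[319.467,236.437]; r=np.hypot(*uv); th=r/371.648
d=np.r_[np.sin(th)*uv/r,np.cos(th)]
Rw=R.from_euler('xyz',[161.36061431,-24.94530966,-2.99227771],degrees=True).as_matrix(); d=Rw@d
o=np.array([.38716984,.13325218,.45380399]); k=world(P,rad(-.055,.095,-.35))[0]; t=(k-o)@d
print("knob pred",k,"ray miss",o+t*d-k)
Rt=R.from_euler('xyz',[155.0,0,86.85],degrees=True).as_matrix(); print(Rt.T[2]*0, "tool y",Rt[:,1],"z",Rt[:,2])
print("tcp goal",k+.019*Rt[:,2])
E
```

```text
[320.59891599 233.80826558] [ 299  213   44   43 1476]
knob pred [0.48755586 0.04709607 0.22924041] ray miss [ 0.0003348  -0.00077115  0.00044957]
[ 0. -0. -0.] tool y [ 0.90493844 -0.04980178  0.42261826] z [ 0.42197973 -0.02322295 -0.90630779]
tcp goal [0.49557347 0.04665483 0.21202056]
```

>>> arm_command --pt "0.0128 0 -0.0271 0 0 0 1" --pt "0.0128 0 -0.0271 0 0 0 1" --pt "0.0128 0 -0.0271 0 0 0 1" --pt "0.0127 0 -0.027 0 0 0 1" --pt "0 0 0 0 0 0 1" --grip_force 6

```text
t: 2.7
eef_pos: [0.4952, 0.0439, 0.2094]
tcp_rot: [155.4, 0.0, 86.6]
contact_force: [-0.0, 0.6, -0.1]
gripper_width: 1.001
grasp_force: 0.0
```

>>> arm_command --pt "0 0 0 0 0 0 -1" --pt "0 0 0 0 0 0 -1" --pt "0 0 0 0 0 0 -1" --pt "0 0 0 0 0 0 -1" --pt "0 0 0 0 0 0 -1" --grip_force 6

```text
t: 3.2
eef_pos: [0.4958, 0.0457, 0.213]
tcp_rot: [155.0, 0.0, 86.8]
contact_force: [-0.4, 1.4, -0.3]
gripper_width: 0.573
grasp_force: 0.0
```

```bash
python3 - <<'E'
from h import *
from rig import ctrl
im=ctrl.read_camera("scene")["image"];print(meas(im))
s=ctrl.read_state();print({k:np.round(s[k],4) for k in s})
w=ctrl.read_camera("wrist")["image"]; o=np.hstack([cv2.resize(im[170:270,280:400],(480,400)),w[120:320,200:360].repeat(2,0).repeat(2,1)])
cv2.imwrite("pics/g1.png",np.clip(o[:,:,::-1]*1.4,0,255).astype(np.uint8))
E
```

```text
(np.float64(-0.35433809839999564), np.float64(25.934039306640624), np.float64(55.77044181823731))
{'t': np.float64(3.25), 'qpos': array([ -9.8024,   9.0557, 101.7654,   3.9107,  44.3906,  -8.7822]), 'dq': array([ 0.1188,  0.3193,  0.0263, -0.0694, -0.1216,  0.0234]), 'tau': array([ -0.0455, -29.6906, -20.5489,   0.1899,  -1.0971,   0.031 ]), 'eef_pos': array([0.4958, 0.0457, 0.2129]), 'tcp_rot': array([1.550046e+02, 4.440000e-02, 8.677610e+01]), 'contact_force': array([ 0.3198,  1.1397, -0.523 ]), 'ft_torque': array([-0.0208,  0.1439, -0.0209]), 'grasp_force': np.float64(0.0), 'gripper_width': np.float64(0.5278)}
```

View pics/g1.png

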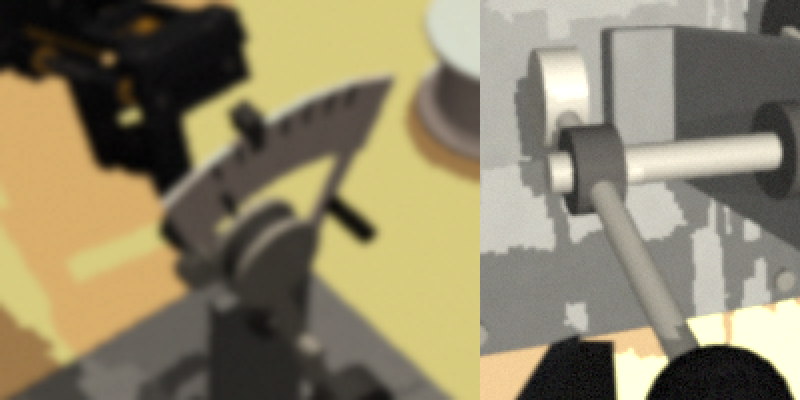

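Fingers are still closing around the knob and the TCP is where it should be. I'll finish the grip and write the estimator and planner.

>>> arm_command --pt "0 0 0 0 0 0 -1" --pt "0 0 0 0 0 0 -1" --pt "0 0 0 0 0 0 -1" --pt "0 0 0 0 0 0 -1" --grip_force 6

```text
t: 3.7
eef_pos: [0.496, 0.0457, 0.2125]
tcp_rot: [155.0, 0.0, 86.8]
contact_force: [1.1, -0.3, -0.1]
gripper_width: 0.35
grasp_force: 6.0
```

```bash
cat > c.py <<'E'
"""c.py NDONE TARGET TREACH [WINDOW]: log the NDONE rows last planned, measure, fit, plan next rows
   c.py NDONE ramp RATE : just ramp the lever"""
import sys,os
from h import *
from rig import ctrl
from scipy.optimize import lsq_linear
K,T,B,I=.031,.052,.0015,.0105; DT=.01; BIAS=-.0044
L=json.load(open("log.json")) if os.path.exists("log.json") else dict(phi=[],meas=[],plan=[],off=[0,0,0],m=1.0)
knob=lambda f: world(P,rad(-.055,.095,f))[0]
n=int(sys.argv[1]); t0=ctrl.read_state()["t"]
if not L["phi"]: L["phi"]=[[0,-.35],[t0,-.35]]
if n:
    ts=t0-.1*n; L["phi"].append([ts,L["phi"][-1][1]])
    for i in range(n): L["phi"].append([ts+.1*(i+1),L["plan"][i]])
for _ in range(2):
    t=ctrl.read_state()["t"]; d=meas(ctrl.read_camera("scene")["image"]); L["meas"].append([t,d[0]-BIAS])
s=ctrl.read_state(); t1=s["t"]; f0=L["phi"][-1][1]; L["phi"].append([t1,f0])
M=np.array(L["meas"]); F=np.array(L["phi"])
print("t",round(t1,2),"meas",M[-4:,1].round(4),"phi",round(f0,3),"grip",round(float(s["gripper_width"]),3),round(float(s["grasp_force"]),1),"F",s["contact_force"].round(1))
e=s["eef_pos"]-(knob(f0)+np.array([.0080,-.0006,-.0172])); print("tcp err mm",(e*1e3).round(1), "dark",d[1:])
def step(d,v,f,fd,m,b,stop=True):
    a=(T*m*d+K*(f+b-d)+B*(fd-v)-B*v)/(I*m)
    v=v+a*DT; d=d+v*DT
    if stop and d<-.35: d=-.35; v=max(v,0)
    return d,v
def sim(d,v,m,b,ta,tb):
    N=int(round((tb-ta)/DT)); tt=ta+DT*np.arange(N+1); f=np.interp(tt,F[:,0],F[:,1]); D=[d];V=[v]
    for i in range(N):
        d,v=step(d,v,f[i],(f[i+1]-f[i])/DT,m,b); D.append(d);V.append(v)
    return tt,np.array(D),np.array(V)
if sys.argv[2]=="ramp":
    L["plan"]=[f0+float(sys.argv[3])*.1*(i+1) for i in range(5)]
else:
    W=float(sys.argv[4]) if len(sys.argv)>4 else 2.0
    ta=max(M[0,0],t1-W); w=M[M[:,0]>=ta-1e-6]; ta=w[0,0]
    old=L.get("tr"); m0,b0=L["m"],L.get("b",0.)
    d0=w[0,1]; v0=0.
    if old: v0=float(np.interp(ta,old[0],old[2])); d0=float(np.interp(ta,old[0],old[1]))
    sm=.2 if not old else .04
    def res(q):
        tt,D,V=sim(q[0],q[1],q[2],q[3],ta,t1)
        return np.r_[(np.interp(w[:,0],tt,D)-w[:,1])/.004,(q[0]-d0)/.01,(q[1]-v0)/(.03),(q[2]-m0)/sm,(q[3]-b0)/.008]
    r=least_squares(res,[d0,v0,m0,b0],bounds=([-.36,-1,.75,-.04],[.36,1,1.3,.04]),x_scale=[.01,.05,.1,.01],diff_step=1e-4)
    q=r.x; tt,D,V=sim(*q,ta,t1); d,v,m,b=D[-1],V[-1],q[2],q[3]; L["m"],L["b"]=m,b
    otr=[[],[],[]] if not old else [list(np.array(o)[np.array(old[0])<ta]) for o in old]
    L["tr"]=[otr[0]+list(tt),otr[1]+list(D),otr[2]+list(V)]
    print("est d %.4f v %.4f m %.3f b %.4f rms %.4f"%(d,v,m,b,np.std(res(q)[:len(w)])*.004))
    tg,tr=float(sys.argv[2]),float(sys.argv[3]); H=max(25,int(tr*10)+10)
    tq=np.arange(1,H+1)*.1; x=np.clip(tq/max(tr,.1),0,1); a5=lambda x:10*x**3-15*x**4+6*x**5
    if tr>0:  # quintic from present d,v
        c=np.polynomial.Polynomial; A=np.array([[tr**3,tr**4,tr**5],[3*tr**2,4*tr**3,5*tr**4],[6*tr,12*tr**2,20*tr**3]])
        k=np.linalg.solve(A,[tg-d-v*tr,-v,0]); ref=np.where(tq<tr,d+v*tq+k[0]*tq**3+k[1]*tq**4+k[2]*tq**5,tg)
    else: ref=np.full(H,tg)
    def resp(f,d,v,b):
        D=[];V=[];p=f0_
        for i in range(H):
            for j in range(10):
                d,v=step(d,v,p+(f[i]-p)*j/10,(f[i]-p)/.1,m,b,False)
            p=f[i]; D.append(d);V.append(v)
        return np.r_[np.array(D)/.01,np.array(V[-5:])/.002,np.diff(np.r_[f0_,f])/.15]
    f0_=f0; base=resp(np.zeros(H),d,v,b); f0_=0.; G=np.zeros((len(base),H))
    for i in range(H):
        u=np.zeros(H);u[i]=1; G[:,i]=resp(u,0,0,0)
    y=np.r_[ref/.01,np.zeros(5),np.zeros(H)]-base
    f=lsq_linear(G,y,bounds=(-.8,.8)).x; L["plan"]=list(f[:10])
    pr=(base+G@f)[:H]*.01; print("pred d",pr[:10].round(3)); print("phi",f[:10].round(3))
pos=np.round([knob(x)-knob(-.35) for x in L["plan"]],4); inc=np.diff(np.vstack([L["off"] if not n else np.round(knob(f0)-knob(-.35),4),pos]),axis=0).round(4)
print(inc.tolist())
json.dump(L,open("log.json","w"))
E
python3 c.py 0 ramp 1.0
```

```text
t 3.8 meas [-0.35   -0.3499] phi -0.35 grip 0.351 6.0 F [ 0.5 -0.5 -0.1]
tcp err mm [ 0.4 -0.8  0.5] dark (np.float64(25.92505931854248), np.float64(55.771204566955575))
[[0.0005, 0.0091, 0.0028], [0.0006, 0.0092, 0.0019], [0.0005, 0.0095, 0.0009], [0.0006, 0.0095, 0.0], [0.0005, 0.0094, -0.0009]]
```

>>> arm_command --pt "0.0005 0.0091 0.0028 0 0 0 -1" --pt "0.0006 0.0092 0.0019 0 0 0 -1" --pt "0.0005 0.0095 0.0009 0 0 0 -1" --pt "0.0006 0.0095 0 0 0 0 -1" --pt "0.0005 0.0094 -0.0009 0 0 0 -1"

```text
t: 4.3
eef_pos: [0.4988, 0.0926, 0.2173]
tcp_rot: [155.0, 0.1, 86.8]
contact_force: [2.3, -2.2, -1.6]
gripper_width: 0.353
grasp_force: 6.1
```

```bash
python3 c.py 5 ramp 0.2
```

```text
t 4.4 meas [-0.35   -0.3499 -0.35   -0.3499] phi 0.15 grip 0.35 6.0 F [0.3 0.2 0.5]
tcp err mm [ 0.5 -0.2  0.4] dark (np.float64(25.897793769836426), np.float64(55.8828860282898))
[[0.0001, 0.0019, -0.0003], [0.0001, 0.0018, -0.0004], [0.0001, 0.0019, -0.0003], [0.0001, 0.0018, -0.0004], [0.0001, 0.0019, -0.0005]]
```

>>> arm_command --pt "0.0001 0.0019 -0.0003 0 0 0 -1" --pt "0.0001 0.0018 -0.0004 0 0 0 -1" --pt "0.0001 0.0019 -0.0003 0 0 0 -1" --pt "0.0001 0.0018 -0.0004 0 0 0 -1" --pt "0.0001 0.0019 -0.0005 0 0 0 -1"

```text
t: 4.9
eef_pos: [0.4993, 0.1017, 0.2154]
tcp_rot: [155.0, 0.0, 86.8]
contact_force: [2.7, -1.0, 0.9]
gripper_width: 0.348
grasp_force: 6.0
```

```bash
python3 c.py 5 ramp 0.2
```

```text
t 5.0 meas [-0.35   -0.3499 -0.3498 -0.3499] phi 0.25 grip 0.35 6.0 F [ 4.4 -1.1  0.9]
tcp err mm [ 0.5 -0.7  0.5] dark (np.float64(25.505021286010745), np.float64(56.09067850112915))
[[0.0002, 0.0018, -0.0005], [0.0001, 0.0018, -0.0005], [0.0001, 0.0019, -0.0006], [0.0001, 0.0018, -0.0006], [0.0001, 0.0017, -0.0006]]
```

>>> arm_command --pt "0.0002 0.0018 -0.0005 0 0 0 -1" --pt "0.0001 0.0018 -0.0005 0 0 0 -1" --pt "0.0001 0.0019 -0.0006 0 0 0 -1" --pt "0.0001 0.0018 -0.0006 0 0 0 -1" --pt "0.0001 0.0017 -0.0006 0 0 0 -1"

```text
t: 5.5
eef_pos: [0.4998, 0.1108, 0.2125]
tcp_rot: [155.0, 0.0, 86.8]
contact_force: [3.4, -0.1, 1.8]
gripper_width: 0.352
grasp_force: 6.0
```

```bash
cp log.json logb.json; python3 c.py 5 ramp 0.1
```

```text
t 5.6 meas [-0.3498 -0.3499 -0.349  -0.3493] phi 0.35 grip 0.349 6.0 F [ 3.5 -1.4  2.6]
tcp err mm [ 0.5 -0.7  0.5] dark (np.float64(26.729907703399657), np.float64(55.98571691513062))
[[0.0, 0.0009, -0.0003], [0.0001, 0.0009, -0.0004], [0.0, 0.0009, -0.0003], [0.0001, 0.0009, -0.0004], [0.0, 0.0009, -0.0003]]
```

>>> arm_command --pt "0 0.0009 -0.0003 0 0 0 -1" --pt "0.0001 0.0009 -0.0004 0 0 0 -1" --pt "0 0.0009 -0.0003 0 0 0 -1" --pt "0.0001 0.0009 -0.0004 0 0 0 -1" --pt "0 0.0009 -0.0003 0 0 0 -1"

```text
t: 6.1
eef_pos: [0.5, 0.1152, 0.2108]
tcp_rot: [155.0, 0.0, 86.8]
contact_force: [4.2, -0.7, 1.0]
gripper_width: 0.346
grasp_force: 6.0
```

```bash
cp log.json logb.json; python3 c.py 5 -0.135 2.0 2.0
```

```text
t 6.2 meas [-0.349  -0.3493 -0.3359 -0.3305] phi 0.4 grip 0.345 6.0 F [5.  0.1 2.3]
tcp err mm [ 0.4 -0.7  0.5] dark (np.float64(26.833720874786376), np.float64(56.035192871093756))
est d -0.3274 v 0.0818 m 1.169 b -0.0004 rms 0.0006
pred d [-0.319 -0.309 -0.299 -0.289 -0.277 -0.264 -0.25  -0.235 -0.22  -0.206]
phi [0.349 0.332 0.331 0.332 0.328 0.315 0.294 0.267 0.236 0.203]
[[-0.0002, -0.0045, 0.0017], [-0.0001, -0.0016, 0.0006], [0.0, -0.0001, 0.0], [0.0, 0.0002, 0.0], [0.0, -0.0004, 0.0001], [-0.0001, -0.0012, 0.0004], [-0.0001, -0.0019, 0.0006], [-0.0002, -0.0025, 0.0007], [-0.0001, -0.0028, 0.0007], [-0.0002, -0.003, 0.0007]]
```

>>> arm_command --pt "-0.0002 -0.0045 0.0017 0 0 0 -1" --pt "-0.0001 -0.0016 0.0006 0 0 0 -1" --pt "0 -0.0001 0 0 0 0 -1" --pt "0 0.0002 0 0 0 0 -1" --pt "0 -0.0004 0.0001 0 0 0 -1"

```text
t: 6.7
eef_pos: [0.4997, 0.1089, 0.2132]
tcp_rot: [155.0, 0.0, 86.8]
contact_force: [4.5, 0.9, 2.4]
gripper_width: 0.352
grasp_force: 6.0
```

```bash
cp log.json logb.json; python3 c.py 5 -0.135 1.6 1.5
```

```text
t 6.8 meas [-0.3359 -0.3305 -0.2766 -0.2701] phi 0.328 grip 0.349 6.0 F [ 5.8 -0.3  1.4]
tcp err mm [ 0.4 -0.7  0.4] dark (np.float64(25.43132734298706), np.float64(56.08212146759034))
est d -0.2633 v 0.1389 m 1.167 b -0.0003 rms 0.0006
pred d [-0.249 -0.235 -0.222 -0.209 -0.196 -0.185 -0.174 -0.165 -0.156 -0.149]
phi [0.268 0.232 0.21  0.194 0.178 0.161 0.142 0.124 0.109 0.096]
[[-0.0004, -0.0055, 0.0017], [-0.0001, -0.0033, 0.0008], [-0.0002, -0.002, 0.0005], [-0.0001, -0.0015, 0.0003], [0.0, -0.0015, 0.0003], [-0.0001, -0.0016, 0.0002], [-0.0001, -0.0017, 0.0003], [-0.0001, -0.0017, 0.0002], [-0.0001, -0.0015, 0.0002], [-0.0001, -0.0012, 0.0001]]
```

>>> arm_command --pt "-0.0004 -0.0055 0.0017 0 0 0 -1" --pt "-0.0001 -0.0033 0.0008 0 0 0 -1" --pt "-0.0002 -0.002 0.0005 0 0 0 -1" --pt "-0.0001 -0.0015 0.0003 0 0 0 -1" --pt "0 -0.0015 0.0003 0 0 0 -1"

```text
t: 7.3
eef_pos: [0.4988, 0.095, 0.2166]
tcp_rot: [155.1, 0.0, 86.8]
contact_force: [5.4, 0.2, 1.0]
gripper_width: 0.352
grasp_force: 6.0
```

```bash
cp log.json logb.json; python3 c.py 5 -0.135 1.2 1.5
```

```text
t 7.4 meas [-0.2766 -0.2701 -0.197  -0.1918] phi 0.178 grip 0.348 6.0 F [5.4 0.2 0.7]
tcp err mm [ 0.4 -0.8  0.3] dark (np.float64(25.327559661865234), np.float64(56.07574138641358))
est d -0.1858 v 0.1126 m 1.170 b -0.0005 rms 0.0006
pred d [-0.175 -0.165 -0.156 -0.149 -0.143 -0.139 -0.137 -0.136 -0.135 -0.135]
phi [0.157 0.131 0.106 0.089 0.079 0.079 0.085 0.096 0.107 0.118]
[[-0.0002, -0.002, 0.0003], [-0.0001, -0.0024, 0.0003], [-0.0001, -0.0023, 0.0003], [-0.0001, -0.0017, 0.0002], [-0.0001, -0.0009, 0.0001], [0.0, 0.0, 0.0], [0.0001, 0.0006, -0.0001], [0.0, 0.001, -0.0001], [0.0001, 0.0011, -0.0001], [0.0, 0.001, -0.0001]]
```

Model and measurement agree very well. Continuing.

>>> arm_command --pt "-0.0002 -0.002 0.0003 0 0 0 -1" --pt "-0.0001 -0.0024 0.0003 0 0 0 -1" --pt "-0.0001 -0.0023 0.0003 0 0 0 -1" --pt "-0.0001 -0.0017 0.0002 0 0 0 -1" --pt "-0.0001 -0.0009 0.0001 0 0 0 -1"

```text
t: 7.9
eef_pos: [0.4982, 0.0857, 0.2178]
tcp_rot: [155.1, 0.0, 86.8]
contact_force: [6.7, -0.2, 0.2]
gripper_width: 0.352
grasp_force: 6.1
```

```bash
cp log.json logb.json; python3 c.py 5 -0.135 0.8 1.5; python3 - <<'E'
from h import *
from rig import ctrl
im=ctrl.read_camera("scene")["image"][185:250,315:385]
cv2.imwrite("pics/n1.png",np.clip(cv2.resize(im,None,fx=9,fy=9,interpolation=cv2.INTER_CUBIC)[:,:,::-1]*1.5,0,255).astype(np.uint8))
E
```

```text
t 8.0 meas [-0.197  -0.1918 -0.1414 -0.1391] phi 0.079 grip 0.349 6.1 F [ 6.3 -0.1  0.5]
tcp err mm [ 0.3 -0.9  0.3] dark (np.float64(24.494691276550295), np.float64(55.99520177841187))
est d -0.1372 v 0.0371 m 1.167 b -0.0001 rms 0.0002
pred d [-0.134 -0.132 -0.132 -0.132 -0.133 -0.133 -0.134 -0.135 -0.135 -0.135]
phi [0.084 0.084 0.087 0.096 0.111 0.126 0.136 0.141 0.14  0.136]
[[0.0, 0.0005, -0.0001], [0.0, 0.0, 0.0], [0.0001, 0.0003, 0.0], [0.0, 0.0008, -0.0001], [0.0001, 0.0014, -0.0001], [0.0001, 0.0014, -0.0002], [0.0, 0.001, -0.0001], [0.0001, 0.0004, -0.0001], [0.0, -0.0001, 0.0], [-0.0001, -0.0003, 0.0001]]
```

View pics/n1.png

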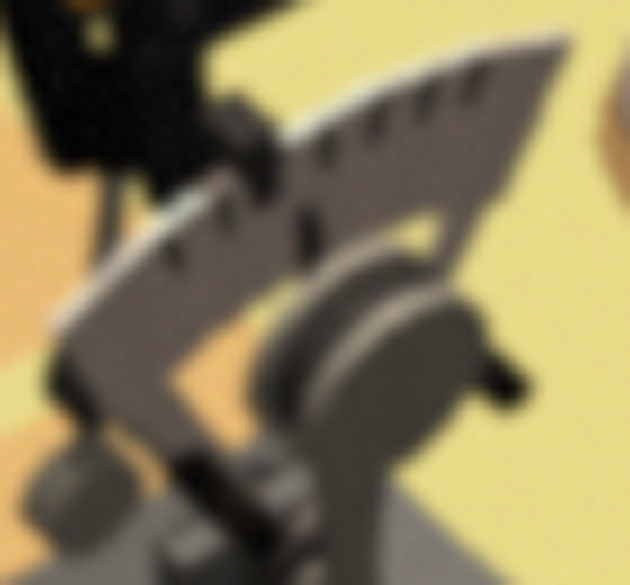

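Needle tip at crop (300,208), tab tip at (264,200). That matches the model's parallax for −0.137 at the needle.

>>> arm_command --pt "0 0.0005 -0.0001 0 0 0 -1" --pt "0 0 0 0 0 0 -1" --pt "0.0001 0.0003 0 0 0 0 -1" --pt "0 0.0008 -0.0001 0 0 0 -1" --pt "0.0001 0.0014 -0.0001 0 0 0 -1"

```text
t: 8.55
eef_pos: [0.4984, 0.0887, 0.2175]
tcp_rot: [155.0, 0.0, 86.8]
contact_force: [5.3, -0.1, 0.2]
gripper_width: 0.351
grasp_force: 6.1
```

```bash
cp log.json logb.json; python3 c.py 5 -0.136 0.8 1.5; python3 - <<'E'
from h import *
im=cv2.imread("pics/n1.png") 
q=lambda x,r,a:((proj(SC,world(P,rad(x,r,a)))[0]+[-.5,0]-[315,185]+.5)*9).round(0)
for a in (-.16,-.145,-.13,-.115): print(a,"index",q(.036,.156,a))
print("needle -.1355",q(.052,.168,-.1355))
E
```

```text
t 8.65 meas [-0.1414 -0.1391 -0.1329 -0.1352] phi 0.111 grip 0.349 6.1 F [ 6.2 -0.5  0.3]
tcp err mm [ 0.4 -0.7  0.3] dark (np.float64(24.77873344421387), np.float64(56.021681499481204))
est d -0.1354 v -0.0187 m 1.167 b -0.0001 rms 0.0005
pred d [-0.137 -0.138 -0.139 -0.138 -0.138 -0.137 -0.136 -0.136 -0.136 -0.136]
phi [0.146 0.161 0.161 0.152 0.141 0.13  0.124 0.122 0.123 0.126]
[[0.0002, 0.0033, -0.0005], [0.0001, 0.0014, -0.0002], [0.0, 0.0, 0.0], [-0.0001, -0.0008, 0.0002], [0.0, -0.0011, 0.0001], [-0.0001, -0.001, 0.0002], [0.0, -0.0006, 0.0], [0.0, -0.0002, 0.0001], [0.0, 0.0002, -0.0001], [0.0, 0.0003, 0.0]]
-0.16 index [255. 207.]
-0.145 index [263. 201.]
-0.13 index [270. 196.]
-0.115 index [278. 191.]
needle -.1355 [308. 204.]
```

>>> arm_command --pt "0.0002 0.0033 -0.0005 0 0 0 -1" --pt "0.0001 0.0014 -0.0002 0 0 0 -1" --pt "0 0 0 0 0 0 -1" --pt "-0.0001 -0.0008 0.0002 0 0 0 -1" --pt "0 -0.0011 0.0001 0 0 0 -1"

```text
t: 9.15
eef_pos: [0.4986, 0.0916, 0.2171]
tcp_rot: [155.1, 0.0, 86.8]
contact_force: [5.6, -0.6, 1.9]
gripper_width: 0.347
grasp_force: 6.0
```

```bash
cp log.json logb.json; python3 c.py 5 -0.136 0.8 1.5
```

```text
t 9.25 meas [-0.1329 -0.1352 -0.1384 -0.1385] phi 0.141 grip 0.347 6.0 F [ 5.6 -0.   1.7]
tcp err mm [ 0.4 -0.8  0.3] dark (np.float64(24.882438373565677), np.float64(56.04471836090089))
est d -0.1380 v 0.0064 m 1.169 b -0.0005 rms 0.0004
pred d [-0.137 -0.137 -0.136 -0.136 -0.136 -0.136 -0.136 -0.136 -0.136 -0.136]
phi [0.132 0.127 0.126 0.126 0.127 0.129 0.13  0.131 0.131 0.131]
[[-0.0001, -0.0008, 0.0001], [0.0, -0.0004, 0.0001], [0.0, -0.0002, 0.0], [0.0, 0.0001, 0.0], [0.0, 0.0001, 0.0], [0.0, 0.0001, 0.0], [0.0, 0.0001, 0.0], [0.0, 0.0001, -0.0001], [0.0, 0.0, 0.0], [0.0, 0.0, 0.0]]
```

>>> arm_command --pt "-0.0001 -0.0008 0.0001 0 0 0 -1" --pt "0 -0.0004 0.0001 0 0 0 -1" --pt "0 -0.0002 0 0 0 0 -1" --pt "0 0.0001 0 0 0 0 -1" --pt "0 0.0001 0 0 0 0 -1"

```text
t: 9.75
eef_pos: [0.4985, 0.0904, 0.2173]
tcp_rot: [155.1, 0.0, 86.8]
contact_force: [6.2, 0.3, 0.3]
gripper_width: 0.353
grasp_force: 6.1
```

```bash
cp log.json logb.json; python3 c.py 5 -0.136 0.8 1.5
```

```text
t 9.85 meas [-0.1384 -0.1385 -0.1347 -0.1344] phi 0.127 grip 0.351 6.0 F [5.3 0.8 0.1]
tcp err mm [ 0.4 -0.7  0.3] dark (np.float64(24.275448226928713), np.float64(56.168885707855225))
est d -0.1343 v 0.0037 m 1.166 b 0.0000 rms 0.0004
pred d [-0.134 -0.134 -0.134 -0.135 -0.135 -0.136 -0.136 -0.136 -0.136 -0.136]
phi [0.12  0.118 0.119 0.123 0.128 0.132 0.135 0.135 0.133 0.132]
[[-0.0001, -0.0007, 0.0001], [0.0, -0.0003, 0.0], [0.0, 0.0002, 0.0], [0.0001, 0.0004, -0.0001], [0.0, 0.0004, 0.0], [0.0, 0.0004, -0.0001], [0.0, 0.0002, 0.0], [0.0, 0.0001, 0.0], [0.0, -0.0002, 0.0], [0.0, -0.0001, 0.0]]
```

>>> arm_command --pt "-0.0001 -0.0007 0.0001 0 0 0 -1" --pt "0 -0.0003 0 0 0 0 -1" --pt "0 0.0002 0 0 0 0 -1" --pt "0.0001 0.0004 -0.0001 0 0 0 -1" --pt "0 0.0004 0 0 0 0 -1"

```text
t: 10.35
eef_pos: [0.4985, 0.0904, 0.2173]
tcp_rot: [155.1, 0.0, 86.8]
contact_force: [6.3, 0.2, 0.5]
gripper_width: 0.353
grasp_force: 6.1
```

```bash
cp log.json logb.json; python3 c.py 5 -0.136 0.8 1.5
```

```text
t 10.45 meas [-0.1347 -0.1344 -0.136  -0.1374] phi 0.128 grip 0.352 6.0 F [5.8 0.5 1.9]
tcp err mm [ 0.4 -0.8  0.3] dark (np.float64(25.02040939331055), np.float64(56.068540573120124))
est d -0.1373 v -0.0086 m 1.169 b -0.0005 rms 0.0003
pred d [-0.138 -0.138 -0.138 -0.138 -0.137 -0.137 -0.136 -0.136 -0.136 -0.136]
phi [0.144 0.151 0.149 0.143 0.136 0.129 0.125 0.125 0.126 0.128]
[[0.0001, 0.0016, -0.0002], [0.0, 0.0006, -0.0001], [0.0, -0.0002, 0.0], [0.0, -0.0005, 0.0001], [-0.0001, -0.0008, 0.0001], [0.0, -0.0006, 0.0001], [0.0, -0.0003, 0.0], [0.0, -0.0001, 0.0], [0.0, 0.0001, 0.0], [0.0, 0.0003, 0.0]]
```

>>> arm_command --pt "0.0001 0.0016 -0.0002 0 0 0 -1" --pt "0 0.0006 -0.0001 0 0 0 -1" --pt "0 -0.0002 0 0 0 0 -1" --pt "0 -0.0005 0.0001 0 0 0 -1" --pt "-0.0001 -0.0008 0.0001 0 0 0 -1"

```text
t: 10.95
eef_pos: [0.4985, 0.091, 0.2172]
tcp_rot: [155.0, 0.0, 86.8]
contact_force: [5.5, -0.6, -0.0]
gripper_width: 0.352
grasp_force: 6.1
```

```bash
cp log.json logb.json; python3 c.py 5 -0.136 0.8 1.5
```

```text
t 11.05 meas [-0.136  -0.1374 -0.1366 -0.1351] phi 0.136 grip 0.354 6.1 F [6.5 0.1 0.8]
tcp err mm [ 0.4 -0.8  0.3] dark (np.float64(25.183844661712648), np.float64(56.126270389556886))
est d -0.1352 v 0.0101 m 1.166 b -0.0001 rms 0.0004
pred d [-0.134 -0.134 -0.134 -0.134 -0.135 -0.135 -0.136 -0.136 -0.136 -0.136]
phi [0.117 0.109 0.11  0.117 0.125 0.132 0.136 0.137 0.135 0.133]
[[-0.0001, -0.0017, 0.0002], [0.0, -0.0007, 0.0001], [0.0, 0.0001, 0.0], [0.0, 0.0006, -0.0001], [0.0001, 0.0007, -0.0001], [0.0, 0.0007, -0.0001], [0.0, 0.0004, 0.0], [0.0, 0.0, 0.0], [0.0, -0.0001, 0.0], [0.0, -0.0002, 0.0]]
```

>>> arm_command --pt "-0.0001 -0.0017 0.0002 0 0 0 -1" --pt "0 -0.0007 0.0001 0 0 0 -1" --pt "0 0.0001 0 0 0 0 -1" --pt "0 0.0006 -0.0001 0 0 0 -1" --pt "0.0001 0.0007 -0.0001 0 0 0 -1"

```text
t: 11.55
eef_pos: [0.4985, 0.0901, 0.2173]
tcp_rot: [155.1, 0.0, 86.8]
contact_force: [4.9, -0.8, 1.2]
gripper_width: 0.352
grasp_force: 6.0
```

```bash
cp log.json logb.json; python3 c.py 5 -0.136 0.8 1.5
```

```text
t 11.65 meas [-0.1366 -0.1351 -0.1356 -0.1372] phi 0.125 grip 0.348 6.0 F [5.5 0.2 2. ]
tcp err mm [ 0.4 -0.7  0.3] dark (np.float64(24.748268032073973), np.float64(56.119928169250485))
est d -0.1371 v -0.0108 m 1.169 b -0.0006 rms 0.0006
pred d [-0.138 -0.139 -0.139 -0.138 -0.137 -0.137 -0.136 -0.136 -0.136 -0.136]
phi [0.146 0.154 0.153 0.146 0.137 0.129 0.124 0.124 0.125 0.128]
[[0.0001, 0.002, -0.0003], [0.0, 0.0008, -0.0001], [0.0, -0.0001, 0.0001], [0.0, -0.0007, 0.0001], [-0.0001, -0.0008, 0.0001], [0.0, -0.0008, 0.0001], [0.0, -0.0004, 0.0], [0.0, -0.0001, 0.0], [0.0, 0.0002, 0.0], [0.0, 0.0002, 0.0]]
```

>>> arm_command --pt "0.0001 0.002 -0.0003 0 0 0 -1" --pt "0 0.0008 -0.0001 0 0 0 -1" --pt "0 -0.0001 0.0001 0 0 0 -1" --pt "0 -0.0007 0.0001 0 0 0 -1" --pt "-0.0001 -0.0008 0.0001 0 0 0 -1"

```text
t: 12.15
eef_pos: [0.4985, 0.0913, 0.2172]
tcp_rot: [155.1, 0.0, 86.8]
contact_force: [5.9, 0.3, 0.4]
gripper_width: 0.349
grasp_force: 6.1
```

```bash
cp log.json logb.json; python3 c.py 5 -0.136 0.8 1.5
```

```text
t 12.25 meas [-0.1356 -0.1372 -0.137  -0.1364] phi 0.137 grip 0.349 6.1 F [ 6.  -0.2  0.7]
tcp err mm [ 0.3 -0.8  0.3] dark (np.float64(23.93625707626343), np.float64(56.04082117080689))
est d -0.1361 v 0.0090 m 1.168 b -0.0004 rms 0.0005
pred d [-0.135 -0.135 -0.135 -0.135 -0.135 -0.136 -0.136 -0.136 -0.136 -0.136]
phi [0.122 0.116 0.116 0.12  0.126 0.131 0.134 0.135 0.134 0.133]
[[0.0, -0.0015, 0.0002], [-0.0001, -0.0005, 0.0], [0.0, 0.0, 0.0], [0.0, 0.0004, 0.0], [0.0001, 0.0005, -0.0001], [0.0, 0.0005, -0.0001], [0.0, 0.0003, 0.0], [0.0, 0.0001, 0.0], [0.0, -0.0001, 0.0], [0.0, -0.0001, 0.0]]
```

>>> arm_command --pt "0 -0.0015 0.0002 0 0 0 -1" --pt "-0.0001 -0.0005 0 0 0 0 -1" --pt "0 0 0 0 0 0 -1" --pt "0 0.0004 0 0 0 0 -1" --pt "0.0001 0.0005 -0.0001 0 0 0 -1"

```text
t: 12.75
eef_pos: [0.4985, 0.0902, 0.2173]
tcp_rot: [155.1, 0.0, 86.8]
contact_force: [5.1, -0.7, 1.6]
gripper_width: 0.355
grasp_force: 6.0
```

```bash
cp log.json logb.json; python3 c.py 5 -0.136 0.8 1.5
```

```text
t 12.85 meas [-0.137  -0.1364 -0.1342 -0.134 ] phi 0.126 grip 0.352 6.0 F [6.2 0.2 1.6]
tcp err mm [ 0.4 -0.7  0.3] dark (np.float64(24.729464912414553), np.float64(56.088692283630365))
est d -0.1342 v -0.0016 m 1.166 b -0.0000 rms 0.0003
pred d [-0.134 -0.135 -0.135 -0.135 -0.136 -0.136 -0.136 -0.136 -0.136 -0.136]
phi [0.126 0.126 0.128 0.129 0.131 0.132 0.133 0.132 0.131 0.131]
[[0.0, 0.0, 0.0], [0.0, 0.0001, 0.0], [0.0, 0.0001, 0.0], [0.0, 0.0002, 0.0], [0.0, 0.0001, -0.0001], [0.0, 0.0001, 0.0], [0.0, 0.0001, 0.0], [0.0, -0.0001, 0.0], [0.0, 0.0, 0.0], [0.0, -0.0001, 0.0]]
```

>>> arm_command --pt "0 0 0 0 0 0 -1" --pt "0 0.0001 0 0 0 0 -1" --pt "0 0.0001 0 0 0 0 -1" --pt "0 0.0002 0 0 0 0 -1" --pt "0 0.0001 -0.0001 0 0 0 -1"

```text
t: 13.35
eef_pos: [0.4985, 0.0907, 0.2172]
tcp_rot: [155.0, 0.0, 86.8]
contact_force: [5.5, -0.5, 1.5]
gripper_width: 0.351
grasp_force: 6.0
```

```bash
cp log.json logb.json; python3 c.py 5 -0.136 0.8 1.5; python3 - <<'E'
import h; print([list(map(lambda x:round(x,3),m)) for m in h.json.load(open("log.json"))["meas"][-18:]])
E
```

```text
t 13.45 meas [-0.1342 -0.134  -0.1372 -0.1379] phi 0.131 grip 0.346 6.0 F [6.5 0.3 1.2]
tcp err mm [ 0.4 -0.7  0.3] dark (np.float64(24.14026012420654), np.float64(56.00347747802735))
est d -0.1380 v -0.0070 m 1.169 b -0.0007 rms 0.0002
pred d [-0.139 -0.139 -0.139 -0.138 -0.137 -0.137 -0.136 -0.136 -0.136 -0.136]
phi [0.146 0.151 0.149 0.143 0.135 0.128 0.125 0.124 0.126 0.128]
[[0.0001, 0.0014, -0.0001], [0.0, 0.0005, -0.0001], [0.0, -0.0002, 0.0], [0.0, -0.0006, 0.0001], [-0.0001, -0.0007, 0.0001], [0.0, -0.0006, 0.0001], [0.0, -0.0004, 0.0], [0.0, 0.0, 0.0], [0.0, 0.0001, 0.0], [0.0, 0.0003, 0.0]]
[[8.55, -0.133], [8.6, -0.135], [9.15, -0.138], [9.2, -0.138], [9.75, -0.135], [9.8, -0.134], [10.35, -0.136], [10.4, -0.137], [10.95, -0.137], [11.0, -0.135], [11.55, -0.136], [11.6, -0.137], [12.15, -0.137], [12.2, -0.136], [12.75, -0.134], [12.8, -0.134], [13.35, -0.137], [13.4, -0.138]]
```

>>> arm_command --pt "0.0001 0.0014 -0.0001 0 0 0 -1" --pt "0 0.0005 -0.0001 0 0 0 -1" --pt "0 -0.0002 0 0 0 0 -1" --pt "0 -0.0006 0.0001 0 0 0 -1" --pt "-0.0001 -0.0007 0.0001 0 0 0 -1"

```text
t: 13.95
eef_pos: [0.4985, 0.091, 0.2172]
tcp_rot: [155.1, 0.0, 86.8]
contact_force: [7.0, -0.1, -0.1]
gripper_width: 0.349
grasp_force: 6.1
```

```bash
cp log.json logb.json; python3 c.py 5 -0.136 0.8 1.5
```

```text
t 14.05 meas [-0.1372 -0.1379 -0.1373 -0.1371] phi 0.135 grip 0.35 6.1 F [ 5.7 -0.3  1.4]
tcp err mm [ 0.4 -0.8  0.3] dark (np.float64(24.77317390441895), np.float64(56.149349021911625))
est d -0.1367 v 0.0070 m 1.169 b -0.0006 rms 0.0002
pred d [-0.136 -0.136 -0.135 -0.135 -0.136 -0.136 -0.136 -0.136 -0.136 -0.136]
phi [0.126 0.122 0.122 0.124 0.127 0.131 0.133 0.133 0.133 0.132]
[[0.0, -0.0009, 0.0001], [0.0, -0.0003, 0.0001], [0.0, -0.0001, 0.0], [0.0, 0.0003, -0.0001], [0.0, 0.0003, 0.0], [0.0, 0.0003, 0.0], [0.0, 0.0002, -0.0001], [0.0, 0.0, 0.0], [0.0, 0.0, 0.0], [0.0, -0.0001, 0.0]]
```

>>> arm_command --pt "0 -0.0009 0.0001 0 0 0 -1" --pt "0 -0.0003 0.0001 0 0 0 -1" --pt "0 -0.0001 0 0 0 0 -1" --pt "0 0.0003 -0.0001 0 0 0 -1" --pt "0 0.0003 0 0 0 0 -1"

```text
t: 14.55
eef_pos: [0.4985, 0.0904, 0.2173]
tcp_rot: [155.1, 0.0, 86.8]
contact_force: [5.7, 0.3, 1.0]
gripper_width: 0.35
grasp_force: 6.1
```

```bash
cp log.json logb.json; python3 c.py 5 -0.35 3.6 1.5
```

```text
t 14.65 meas [-0.1373 -0.1371 -0.1338 -0.1338] phi 0.127 grip 0.349 6.0 F [ 6.5 -0.2  0.2]
tcp err mm [ 0.4 -0.7  0.3] dark (np.float64(24.581928253173828), np.float64(56.033242893219))
est d -0.1338 v 0.0019 m 1.166 b -0.0001 rms 0.0002
pred d [-0.134 -0.134 -0.134 -0.136 -0.138 -0.14  -0.144 -0.149 -0.155 -0.162]
phi [0.121 0.114 0.106 0.1   0.096 0.094 0.094 0.097 0.101 0.108]
[[0.0, -0.0006, 0.0001], [-0.0001, -0.0007, 0.0], [0.0, -0.0007, 0.0001], [-0.0001, -0.0006, 0.0001], [0.0, -0.0004, 0.0], [0.0, -0.0002, 0.0], [0.0, 0.0, 0.0], [0.0, 0.0003, 0.0], [0.0, 0.0004, 0.0], [0.0001, 0.0006, -0.0001]]
```

>>> arm_command --pt "0 -0.0006 0.0001 0 0 0 -1" --pt "-0.0001 -0.0007 0 0 0 0 -1" --pt "0 -0.0007 0.0001 0 0 0 -1" --pt "-0.0001 -0.0006 0.0001 0 0 0 -1" --pt "0 -0.0004 0 0 0 0 -1"

```text
t: 15.15
eef_pos: [0.4983, 0.0874, 0.2176]
tcp_rot: [155.0, 0.0, 86.8]
contact_force: [5.3, 0.4, 1.8]
gripper_width: 0.35
grasp_force: 6.0
```

```bash
cp log.json logb.json; python3 c.py 5 -0.35 3.0 1.5
```

```text
t 15.25 meas [-0.1338 -0.1338 -0.1389 -0.1402] phi 0.096 grip 0.35 6.0 F [6.4 0.2 0.4]
tcp err mm [ 0.4 -0.7  0.3] dark (np.float64(25.41336841583252), np.float64(56.01379070281983))
est d -0.1419 v -0.0356 m 1.168 b -0.0006 rms 0.0002
pred d [-0.146 -0.15  -0.154 -0.159 -0.165 -0.172 -0.179 -0.187 -0.197 -0.207]
phi [0.121 0.128 0.125 0.121 0.118 0.12  0.125 0.134 0.145 0.158]
[[0.0001, 0.0023, -0.0002], [0.0001, 0.0007, -0.0001], [0.0, -0.0002, 0.0], [0.0, -0.0004, 0.0001], [-0.0001, -0.0003, 0.0], [0.0, 0.0001, 0.0], [0.0001, 0.0005, -0.0001], [0.0, 0.0009, -0.0001], [0.0001, 0.001, -0.0001], [0.0001, 0.0013, -0.0002]]
```

>>> arm_command --pt "0.0001 0.0023 -0.0002 0 0 0 -1" --pt "0.0001 0.0007 -0.0001 0 0 0 -1" --pt "0 -0.0002 0 0 0 0 -1" --pt "0 -0.0004 0.0001 0 0 0 -1" --pt "-0.0001 -0.0003 0 0 0 0 -1"

```text
t: 15.75
eef_pos: [0.4984, 0.0895, 0.2174]
tcp_rot: [155.0, 0.0, 86.8]
contact_force: [5.1, -0.1, 1.8]
gripper_width: 0.353
grasp_force: 6.1
```

```bash
cp log.json logb.json; python3 c.py 5 -0.35 2.6 1.5
```

```text
t 15.85 meas [-0.1389 -0.1402 -0.1637 -0.168 ] phi 0.118 grip 0.35 6.1 F [5.4 0.4 0.4]
tcp err mm [ 0.3 -0.8  0.3] dark (np.float64(24.377737903594973), np.float64(55.9836296081543))
est d -0.1708 v -0.0685 m 1.167 b -0.0003 rms 0.0004
pred d [-0.178 -0.185 -0.193 -0.201 -0.209 -0.218 -0.227 -0.237 -0.247 -0.257]
phi [0.148 0.161 0.164 0.165 0.168 0.175 0.184 0.197 0.211 0.226]
[[0.0002, 0.0028, -0.0004], [0.0001, 0.0012, -0.0002], [0.0, 0.0003, 0.0], [0.0, 0.0001, 0.0], [0.0, 0.0003, -0.0001], [0.0, 0.0006, -0.0001], [0.0001, 0.0009, -0.0001], [0.0001, 0.0012, -0.0003], [0.0, 0.0013, -0.0002], [0.0001, 0.0014, -0.0004]]
```

>>> arm_command --pt "0.0002 0.0028 -0.0004 0 0 0 -1" --pt "0.0001 0.0012 -0.0002 0 0 0 -1" --pt "0 0.0003 0 0 0 0 -1" --pt "0 0.0001 0 0 0 0 -1" --pt "0 0.0003 -0.0001 0 0 0 -1"

```text
t: 16.35
eef_pos: [0.4987, 0.0941, 0.2168]
tcp_rot: [155.0, 0.0, 86.8]
contact_force: [5.7, -0.7, 1.3]
gripper_width: 0.349
grasp_force: 6.0
```

```bash
cp log.json logb.json; python3 c.py 5 -0.35 2.2 1.5
```

```text
t 16.45 meas [-0.1637 -0.168  -0.2105 -0.2141] phi 0.168 grip 0.348 6.0 F [ 5.7 -0.8  0.9]
tcp err mm [ 0.4 -0.8  0.3] dark (np.float64(25.147014141082767), np.float64(56.0738923072815))
est d -0.2192 v -0.0954 m 1.169 b -0.0007 rms 0.0005
pred d [-0.229 -0.239 -0.248 -0.258 -0.267 -0.276 -0.285 -0.294 -0.302 -0.31 ]
phi [0.201 0.22  0.231 0.24  0.249 0.259 0.271 0.284 0.296 0.308]
[[0.0002, 0.003, -0.0005], [0.0001, 0.0018, -0.0004], [0.0, 0.001, -0.0003], [0.0001, 0.0009, -0.0002], [0.0, 0.0008, -0.0002], [0.0001, 0.0009, -0.0002], [0.0001, 0.0011, -0.0003], [0.0, 0.0012, -0.0003], [0.0001, 0.0011, -0.0004], [0.0001, 0.0011, -0.0003]]
```

>>> arm_command --pt "0.0002 0.003 -0.0005 0 0 0 -1" --pt "0.0001 0.0018 -0.0004 0 0 0 -1" --pt "0 0.001 -0.0003 0 0 0 -1" --pt "0.0001 0.0009 -0.0002 0 0 0 -1" --pt "0 0.0008 -0.0002 0 0 0 -1"

```text
t: 16.95
eef_pos: [0.4992, 0.1016, 0.2152]
tcp_rot: [155.0, 0.1, 86.8]
contact_force: [5.5, -0.9, 1.7]
gripper_width: 0.349
grasp_force: 6.0
```

```bash
cp log.json logb.json; python3 c.py 5 -0.35 1.8 1.5
```

```text
t 17.05 meas [-0.2105 -0.2141 -0.2672 -0.2722] phi 0.249 grip 0.35 6.0 F [5.5 0.1 1.9]
tcp err mm [ 0.4 -0.7  0.3] dark (np.float64(24.988819026947024), np.float64(56.09660129547119))
est d -0.2767 v -0.0944 m 1.169 b -0.0007 rms 0.0004
pred d [-0.286 -0.295 -0.304 -0.312 -0.319 -0.326 -0.331 -0.336 -0.34  -0.343]
phi [0.269 0.287 0.303 0.317 0.329 0.338 0.346 0.351 0.354 0.356]
[[0.0001, 0.0018, -0.0004], [0.0001, 0.0016, -0.0005], [0.0001, 0.0015, -0.0005], [0.0001, 0.0013, -0.0004], [0.0001, 0.001, -0.0003], [0.0, 0.0009, -0.0003], [0.0001, 0.0006, -0.0003], [0.0, 0.0005, -0.0001], [0.0, 0.0003, -0.0001], [0.0, 0.0002, -0.0001]]
```

>>> arm_command --pt "0.0001 0.0018 -0.0004 0 0 0 -1" --pt "0.0001 0.0016 -0.0005 0 0 0 -1" --pt "0.0001 0.0015 -0.0005 0 0 0 -1" --pt "0.0001 0.0013 -0.0004 0 0 0 -1" --pt "0.0001 0.001 -0.0003 0 0 0 -1"

```text
t: 17.55
eef_pos: [0.4997, 0.1089, 0.2131]
tcp_rot: [155.0, 0.1, 86.8]
contact_force: [5.5, -0.4, 1.5]
gripper_width: 0.35
grasp_force: 6.0
```

```bash
cp log.json logb.json; python3 c.py 5 -0.354 1.4 1.5
```

```text
t 17.65 meas [-0.2672 -0.2722 -0.3185 -0.3223] phi 0.329 grip 0.351 6.0 F [ 5.3 -0.4  2.4]
tcp err mm [ 0.4 -0.7  0.4] dark (np.float64(25.898756217956546), np.float64(56.029723930358884))
est d -0.3252 v -0.0619 m 1.169 b -0.0006 rms 0.0003
pred d [-0.331 -0.337 -0.342 -0.346 -0.349 -0.352 -0.353 -0.354 -0.354 -0.354]
phi [0.327 0.335 0.348 0.36  0.367 0.37  0.368 0.363 0.357 0.351]
[[0.0, -0.0001, 0.0], [0.0, 0.0007, -0.0002], [0.0001, 0.0012, -0.0004], [0.0, 0.001, -0.0004], [0.0001, 0.0007, -0.0003], [0.0, 0.0002, -0.0001], [0.0, -0.0001, 0.0001], [-0.0001, -0.0005, 0.0002], [0.0, -0.0005, 0.0002], [0.0, -0.0006, 0.0002]]
```

>>> arm_command --pt "0 -0.0001 0 0 0 0 -1" --pt "0 0.0007 -0.0002 0 0 0 -1" --pt "0.0001 0.0012 -0.0004 0 0 0 -1" --pt "0 0.001 -0.0004 0 0 0 -1" --pt "0.0001 0.0007 -0.0003 0 0 0 -1"

```text
t: 18.15
eef_pos: [0.4999, 0.1124, 0.2119]
tcp_rot: [155.0, 0.0, 86.8]
contact_force: [4.8, 0.4, 2.7]
gripper_width: 0.351
grasp_force: 6.0
```

```bash
cp log.json logb.json; python3 c.py 5 -0.354 0.6 1.5
```

```text
t 18.25 meas [-0.3185 -0.3223 -0.3492 -0.3489] phi 0.367 grip 0.349 6.0 F [5.2 0.  1.8]
tcp err mm [ 0.4 -0.7  0.4] dark (np.float64(26.89979705810547), np.float64(56.0134334564209))
est d -0.3498 v 0.0053 m 1.169 b -0.0007 rms 0.0004
pred d [-0.349 -0.35  -0.351 -0.352 -0.353 -0.354 -0.354 -0.354 -0.354 -0.354]
phi [0.318 0.306 0.316 0.334 0.348 0.355 0.355 0.35  0.345 0.341]
[[-0.0003, -0.0044, 0.0016], [-0.0001, -0.0011, 0.0003], [0.0001, 0.0009, -0.0002], [0.0001, 0.0016, -0.0006], [0.0001, 0.0013, -0.0004], [0.0, 0.0006, -0.0003], [0.0, 0.0, 0.0], [0.0, -0.0004, 0.0002], [-0.0001, -0.0005, 0.0002], [0.0, -0.0003, 0.0001]]
```

>>> arm_command --pt "-0.0003 -0.0044 0.0016 0 0 0 -1" --pt "-0.0001 -0.0011 0.0003 0 0 0 -1"

```text
t: 18.45
eef_pos: [0.4995, 0.1067, 0.2138]
tcp_rot: [155.0, 0.0, 86.8]
contact_force: [5.1, 0.5, 1.4]
gripper_width: 0.35
grasp_force: 6.0
```

```bash
python3 c.py 2 ramp -0.6
```

```text
t 18.55 meas [-0.3492 -0.3489 -0.3492 -0.3495] phi 0.306 grip 0.349 6.0 F [6.1 0.6 1.9]
tcp err mm [ 0.4 -0.9  0.4] dark (np.float64(26.171079826354983), np.float64(55.966376876831056))
[[-0.0003, -0.0055, 0.0016], [-0.0003, -0.0055, 0.0012], [-0.0003, -0.0057, 0.0009], [-0.0004, -0.0056, 0.0006], [-0.0003, -0.0057, 0.0002]]
```

>>> arm_command --pt "-0.0003 -0.0055 0.0016 0 0 0 -1" --pt "-0.0003 -0.0055 0.0012 0 0 0 -1" --pt "-0.0003 -0.0057 0.0009 0 0 0 -1" --pt "-0.0004 -0.0056 0.0006 0 0 0 -1" --pt "-0.0003 -0.0057 0.0002 0 0 0 -1"

```text
t: 19.05
eef_pos: [0.4978, 0.0787, 0.2181]
tcp_rot: [155.1, 0.0, 86.8]
contact_force: [6.5, 0.4, 0.3]
gripper_width: 0.348
grasp_force: 6.1
```

```bash
python3 c.py 5 ramp -0.712
```

```text
t 19.15 meas [-0.3492 -0.3495 -0.3497 -0.35  ] phi 0.006 grip 0.349 6.0 F [ 5.9 -0.4  1.6]
tcp err mm [ 0.3 -1.2  0.3] dark (np.float64(25.96571025848389), np.float64(55.8828824043274))
[[-0.0004, -0.0068, -0.0002], [-0.0004, -0.0067, -0.0007], [-0.0003, -0.0066, -0.0012], [-0.0004, -0.0066, -0.0016], [-0.0004, -0.0064, -0.0021]]
```

>>> arm_command --pt "-0.0004 -0.0068 -0.0002 0 0 0 -1" --pt "-0.0004 -0.0067 -0.0007 0 0 0 -1" --pt "-0.0003 -0.0066 -0.0012 0 0 0 -1" --pt "-0.0004 -0.0066 -0.0016 0 0 0 -1" --pt "-0.0004 -0.0064 -0.0021 0 0 0 -1"

```text
t: 19.65
eef_pos: [0.4959, 0.0454, 0.2124]
tcp_rot: [155.0, 0.0, 86.8]
contact_force: [5.5, -0.9, 0.6]
gripper_width: 0.349
grasp_force: 6.0
```

>>> arm_command --pt "0 0 0 0 0 0 -1" --pt "0 0 0 0 0 0 0.2" --pt "0 0 0 0 0 0 0.4" --pt "0 0 0 0 0 0 1" --pt "0 0 0 0 0 0 1"

```text
t: 20.15
eef_pos: [0.4954, 0.0459, 0.2121]
tcp_rot: [155.1, 0.0, 86.8]
contact_force: [-0.3, 0.0, 0.1]
gripper_width: 0.686
grasp_force: 0.0
```

>>> arm_command --pt "0 0 0 0 0 0 1" --pt "0 0 0 0 0 0 1" --pt "0 0 0 0 0 0 1" --pt "0 0 0 0 0 0 1" --pt "0 0 0 0 0 0 1"

```text
t: 20.65
eef_pos: [0.4959, 0.0457, 0.2124]
tcp_rot: [155.0, 0.0, 86.8]
contact_force: [-0.8, 0.1, -0.4]
gripper_width: 0.998
grasp_force: 0.0
```

```bash
python3 - <<'E'
from h import *
from rig import ctrl
im=ctrl.read_camera("scene")["image"];print(meas(im)[0]+.0044)
s=ctrl.read_state();print(s["t"],s["eef_pos"],s["gripper_width"],s["contact_force"])
E
```

```text
-0.3499024925392855
20.7 [0.49584309 0.04568085 0.21244992] 1.0043446536253735 [-0.10944983  0.14200365  0.2705222 ]
```

Fully open; now I retract along the tool axis.

>>> arm_command --pt "-0.0064 0.0003 0.0136 0 0 0 1" --pt "-0.0128 0.0006 0.0271 0 0 0 1" --pt "-0.0128 0.0006 0.0271 0 0 0 1" --pt "-0.0128 0.0006 0.0271 0 0 0 1" --pt "-0.0128 0.0006 0.0271 0 0 0 1"

```text
t: 21.2
eef_pos: [0.4375, 0.0485, 0.3356]
tcp_rot: [155.0, 0.0, 86.8]
contact_force: [0.2, -0.2, 0.7]
gripper_width: 1.0
grasp_force: 0.0
```

>>> arm_command --pt "0 0 0 0 0 0 1" --pt "0 0 0 0 0 0 1" --pt "0 0 0 0 0 0 1" --pt "0 0 0 0 0 0 1" --pt "0 0 0 0 0 0 1"

```text
t: 21.7
eef_pos: [0.4384, 0.0483, 0.3336]
tcp_rot: [155.1, 0.0, 86.8]
contact_force: [-0.1, -0.0, 0.1]
gripper_width: 0.999
grasp_force: 0.0
```

```bash
python3 - <<'E'
from h import *
from rig import ctrl
im=ctrl.read_camera("scene")["image"];print(meas(im)[0]+.0044)
s=ctrl.read_state();print(s["t"],s["eef_pos"],s["contact_force"])
cv2.imwrite("pics/f1.png",np.clip(cv2.resize(im[150:350,250:420],None,fx=3,fy=3,interpolation=cv2.INTER_CUBIC)[:,:,::-1]*1.4,0,255).astype(np.uint8))
E
```

```text
-0.34983116568724315
21.75 [0.43835279 0.04836048 0.33374876] [ 0.54535888  0.30895322 -0.24782786]
```

View pics/f1.png

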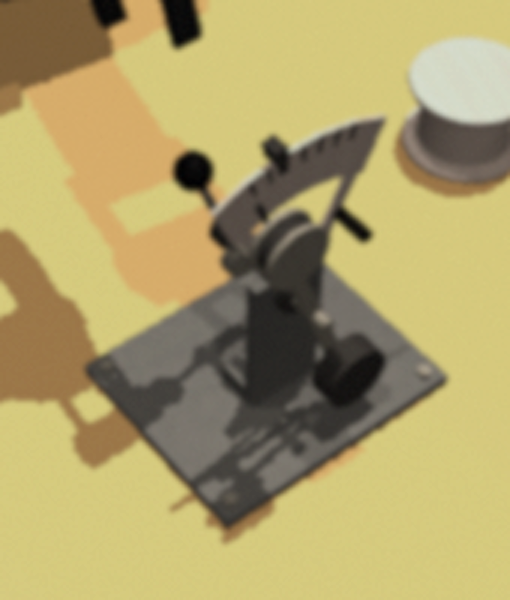

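The arm is back on its right-hand stop, the knob at (192,170) is free, and the tab at (277,152) hasn't moved. The gripper is clear.

```bash
python3 -c "
from rig import ctrl
print(ctrl.hand_in())"
```

```text
the job is handed in; nothing more can be done
None
```

I handed the job in at about 22 s of robot time. The needle was held at −0.136 ± 0.004 rad, against an index I measured at about −0.135 ± 0.01 rad, for about 6.6 s. The arm was then set down on the right-hand stop at a predicted 0.03 rad/s or so, and the lever was released.

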